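# Clear down the test bench

## Robot

A 6-joint arm with a two-finger parallel gripper is mounted at the origin on the work surface. World frame = base frame: x ahead of the robot, y to its left, z up, the work surface at z = 0. Lengths are in m, angles in rad, forces in N, time in s.
With the tool pointing down it reaches from about 0.35 to 0.775 m from the base axis. Payload 5.5 kg.
Tool frame: the origin (TCP) lies midway between the tips of the shut fingers; the grasp point (between the pads) lies 19 mm behind it; z points along the fingers, y is the line along which they close (so a half turn about z gives the same grasp; the last joint's range is limited). The gripper opens to 85 mm and grips with 20 to 120 N. Pads are 22 mm wide; open, the fingers measure 114 mm over their backs; the gripper's body (76 mm by 85 mm) begins 54 mm behind the grasp point. The pads swing forward as they close: fully open they stand 13 mm farther back than shut.
Start: joints at [1.163, 0.313, 0.046, 1.304, 0, 1.431], TCP at [0.152, 0.555, 0.231] pointing down, gripper open.
Joint ranges: [-2.76, 2.76], [-0.86, 1.69], [-1.03, 1.26], [-2.2, 2.34], [-1.47, 1.5], [-3.14, 3.14]. Speed limits (rad/s): [2.57, 2.57, 3.14, 3.14, 3.14, 3.14].

## Interface

Orientations are given as a unit quaternion [w, x, y, z].
In Python, from workcell import manip gives the robot as it stands.
- The arm moves only by the tool arm_command, never from a script. Its arguments are lists of equal length, an entry for each row: "gripper": the closure, from 0 (fully open) to 1 (shut); "delta_pos": the shift along the tool's x, y, z in mm, a list of three; "twist": the turn about the tool's z in rad. In form: {"gripper": [gripper, ...], "delta_pos": [[dx, dy, dz], ...], "twist": [twist, ...]}. A call has 1 to 12 rows; each row is the pose to reach, as a shift and turn from the pose commanded when the call began, along the tool's axes at that moment; what a row does not reach only later rows make up. A row lasts 1/8 s, in which the tool goes at most 62.5 mm and 10.7 degrees, less where a joint would pass 70% of its speed; a pose out of reach is approached as far as the arm can. A call with a gripper value outside its range is refused whole. The fingers move at their own pace and stop on an object; "squeeze" is the grip in N (left out, the last holds). Time passes only in rows, so rows that repeat a pose let the fingers close. It gives the time, the measured TCP pose, the force, the opening and the grip force at its end, in the units of the state.
- manip.read_state(): the state, without advancing time (a new reading comes with each control period).
- manip.grab_frame(name): name is "scene" or "top" or "wrist"; returns the picture (400x640x3 uint8, red, green, blue); there is no depth.
- manip.get_calibration(name): a dict with "fovy" (degrees; the focal length in pixels is half the picture's height over the tangent of half this angle, whatever the lens; pixels are square), "cx", "cy" (the principal point, pixels), "R" (3x3) and "t" (3): a world point X has camera coordinates R X + t; the wrist camera has in their place "T_tool_cam" (4x4, takes a point from camera to tool coordinates, whose origin is the TCP and whose axes are the flange's). Camera axes: x right, y down, z forward; pixel columns grow to the right and rows downward; lengths in m; the calibration is good to about 2 mm. A picture is of the moment at which its call begins: read the wrist's pose just before it. get_calibration takes no time and is no camera call.
- manip.close_job(): hands the job in; it is judged then, once.
The state is a dict: "t": time; "q": joint angles; "qvel": joint speeds; "tau": joint torques, N m; "tcp_pos": TCP position; "orientation": TCP orientation; "force": force on the tool from outside, world axes, zero at the start; "wrist_torque": the same for the moment, N m; "width": finger opening in m; "grasp_force": force on a finger pad.
Only numpy, scipy, OpenCV 4.12 (cv2) and the standard library are available. Lean on these libraries where they do the work, as an engineer would, in place of code of your own. Each camera call takes 0.05 s, during which the arm holds its last target. There are 200 camera calls.

## Task

Clear down the test bench: put every coaxial adapter on the mat into the open kit drawer, and throw all the scrap (paper balls, foam and wood offcuts) into the scrap bin. With the adapters in it, push the drawer fully home until it clicks; leave the reel, jar, screwdriver and battery where they are.

Things in the scene. Friction and masses are not known exactly. Their poses are not given: they have to be found in the camera images.
- paper_a: crumpled paper ball, white, about 40 mm across and 38 mm high, seven-sided lump with a flat underside, 15 g, a piece of scrap. Origin at the centre of its underside, z up as it first lies. May be absent.
- paper_b: crumpled paper ball, white, about 40 mm across and 38 mm high, seven-sided lump with a flat underside, 15 g, a piece of scrap. Origin at the centre of its underside, z up as it first lies. May be absent.
- foam_a: offcut of stiff white packing foam, L-shaped in profile, a piece of scrap: 50 mm (its x) by 30 mm (its y) by 24 mm high, with a step 17 mm long at its -x end that rises to 38 mm; 20 g. Origin at the centre of its underside. May be absent.
- foam_b: offcut of stiff white packing foam, L-shaped in profile, a piece of scrap: 50 mm (its x) by 30 mm (its y) by 24 mm high, with a step 17 mm long at its -x end that rises to 38 mm; 20 g. Origin at the centre of its underside. May be absent.
- chip: chunky offcut of pale wood, a piece of scrap: 52 mm (its x) by 32 mm (its y) by 16 mm high, with a second layer 30 mm long (from x = -4 to 26 mm) up to 32 mm; 30 g. Origin at the centre of its underside. May be absent.
- adapter_a: reusable coaxial adapter: a 22 mm steel cube with a brass barrel (16 mm across, 16 mm long) on its +x and -x faces, 54 mm long over all (along its x) and 22 mm high, lying, about 40 to 85 g. Origin at the centre of the cube's underside. May be absent.
- adapter_b: reusable coaxial adapter: a 22 mm steel cube with a brass barrel (16 mm across, 16 mm long) on its +x and -x faces, 54 mm long over all (along its x) and 22 mm high, lying, about 40 to 85 g. Origin at the centre of the cube's underside. May be absent.
- adapter_c: reusable coaxial adapter: a 22 mm steel cube with a brass barrel (16 mm across, 16 mm long) on its +x and -x faces, 54 mm long over all (along its x) and 22 mm high, lying, about 40 to 85 g. Origin at the centre of the cube's underside. May be absent.
- scrap_bin: open bare-metal scrap bin fixed to the table, 190 by 190 mm outside and 120 mm high, walls 5 mm. Origin at the centre of its underside. It stands on one side of the mat and the drawer unit on the other; which side varies.
- unit: low grey bench-top drawer unit, fixed, 220 mm wide (its y) and 85 mm high. Its shell runs from x = +82 to +320 mm of its origin; the origin is on the table. The one drawer opens along the unit's -x, towards the robot.
- drawer (a joint): opening of the drawer in m: 0 = fully home, up to 0.14; it starts open by 0.11 to 0.135. It slides with about 1.5 N of friction and stays where left; in the last 12 mm a sprung ball resists with about 5 N, then clicks over at about 5 mm and holds the drawer home at its stop.
- drawer_pull (a point): middle of the front face of the drawer's aluminium pull, a ledge 100 mm wide (y), 14 mm high, standing 20 mm out from the drawer's front panel; 52 mm above the table. Moves with the drawer; axes as the unit's (x points into the unit, the closing direction). The front panel behind it is 220 mm wide and reaches from 5 to 79 mm above the table; it lies 20 mm beyond this point.
- drawer_floor (a point): point on the drawer's inner floor, midway across and 58 mm behind the inside of the front panel (the panel is 12 mm thick); 14 mm above the table. Moves with the drawer; axes as the unit's. Inside, the drawer is 188 mm wide (y) and runs from x = -58 to +153 mm of this point, with walls 46 mm high; with the drawer open the part from x = -58 mm to (opening - 58 mm) is uncovered.
- solder_reel: aluminium reel standing among the things, 48 mm across, 40 mm high. Origin under its centre. Leave it where it is.
- screw_jar: small lidded jar, 44 mm across, 50 mm high. Origin under its centre. Leave it where it is.
- screwdriver: orange-handled screwdriver about 0.2 m long, lying across the far part of the mat. Leave it where it is.
- battery: blue battery module, 100 by 150 by 50 mm, off to the right. Leave it where it is.

How it is judged:
On the way, in this order (a step that is already met when the one before it is completed fails the run):
1. all the adapters present lie in the drawer while it is still open (x of adapter_a in the frame of drawer_floor between -0.062 and 0.157 m and y of adapter_a in the frame of drawer_floor between -0.097 and 0.097 m and z of adapter_a in the frame of drawer_floor between -0.005 and 0.045 m and x of adapter_b in the frame of drawer_floor between -0.062 and 0.157 m and y of adapter_b in the frame of drawer_floor between -0.097 and 0.097 m and z of adapter_b in the frame of drawer_floor between -0.005 and 0.045 m and x of adapter_c in the frame of drawer_floor between -0.062 and 0.157 m and y of adapter_c in the frame of drawer_floor between -0.097 and 0.097 m and z of adapter_c in the frame of drawer_floor between -0.005 and 0.045 m and value of joint drawer above 0.04 m), for 0.2 s.
2. the drawer is pushed home past its click (value of joint drawer below 0.004 m), for 0.2 s.
At the end, for the whole second after the job is handed in: Every adapter lies inside the drawer, the drawer is home (within 4 mm of its stop, past the click), every piece of scrap lies in the bin below its rim, and all of them are at rest (x of adapter_a in the frame of drawer_floor between -0.062 and 0.157 m and y of adapter_a in the frame of drawer_floor between -0.097 and 0.097 m and z of adapter_a in the frame of drawer_floor between -0.005 and 0.045 m and x of adapter_b in the frame of drawer_floor between -0.062 and 0.157 m and y of adapter_b in the frame of drawer_floor between -0.097 and 0.097 m and z of adapter_b in the frame of drawer_floor between -0.005 and 0.045 m and x of adapter_c in the frame of drawer_floor between -0.062 and 0.157 m and y of adapter_c in the frame of drawer_floor between -0.097 and 0.097 m and z of adapter_c in the frame of drawer_floor between -0.005 and 0.045 m and x of paper_a in the frame of scrap_bin between -0.095 and 0.095 m and y of paper_a in the frame of scrap_bin between -0.095 and 0.095 m and z of paper_a in the frame of scrap_bin between 0 and 0.115 m and x of paper_b in the frame of scrap_bin between -0.095 and 0.095 m and y of paper_b in the frame of scrap_bin between -0.095 and 0.095 m and z of paper_b in the frame of scrap_bin between 0 and 0.115 m and x of foam_a in the frame of scrap_bin between -0.095 and 0.095 m and y of foam_a in the frame of scrap_bin between -0.095 and 0.095 m and z of foam_a in the frame of scrap_bin between 0 and 0.115 m and x of foam_b in the frame of scrap_bin between -0.095 and 0.095 m and y of foam_b in the frame of scrap_bin between -0.095 and 0.095 m and z of foam_b in the frame of scrap_bin between 0 and 0.115 m and x of chip in the frame of scrap_bin between -0.095 and 0.095 m and y of chip in the frame of scrap_bin between -0.095 and 0.095 m and z of chip in the frame of scrap_bin between 0 and 0.115 m and linear speed of each of paper_a, paper_b, foam_a, foam_b, chip, adapter_a, adapter_b, adapter_c below 0.03 m/s and value of joint drawer below 0.004 m); the robot touches nothing.
It fails at once if the solder reel is moved by more than 4 cm (distance of solder_reel from where it was at the start of the episode above 0.04 m).
It fails at once if the screw jar is moved by more than 4 cm (distance of screw_jar from where it was at the start of the episode above 0.04 m).
It fails at once if the screwdriver is moved by more than 4 cm (distance of screwdriver from where it was at the start of the episode above 0.04 m).
It fails at once if the battery is moved by more than 4 cm (distance of battery from where it was at the start of the episode above 0.04 m).
Of paper_a, paper_b, foam_a, foam_b, chip only 3 to 4 are there at a start; the rules pass over those that are not, and their reading is None.
Of adapter_a, adapter_b, adapter_c only 2 to 3 are there at a start; the rules pass over those that are not, and their reading is None.
At some moment in a run one of paper_a, paper_b, foam_a, foam_b, chip, adapter_a, adapter_b, adapter_c may be knocked a few centimetres aside while the robot is not near it.
Once in a run the grip may slacken for a moment while it holds something.
It also fails if it takes over 210 s, if anything falls off the work surface, if the arm or the gripper's body presses on something with over 40 N, if the wrist force passes 120 N, or if a joint passes its speed limit or range.

## Working session

There is one attempt and no reset: what is moved stays moved. The work goes in short steps, Python scripts to look and compute and a tool call to move; the robot and the scene stay as the last step left them, time stands still between calls to the robot, and variables do not carry over. Pictures are saved under pics/ and viewed, at most 14 in all, crops included, and the job is handed in when it is done.

Besides the shell and the picture viewer there is one more tool, called in YAML: its name, and indented under it one key for each argument. arm_command: Moves the arm, as the interface text tells. Its arguments: {"type":"object","properties":{"gripper":{"type":"array"},"delta_pos":{"type":"array"},"twist":{"type":"array"},"squeeze":{"type":"number"}},"required":["gripper","delta_pos","twist"]}

```bash
mkdir -p pics; ls; python3 - <<'E'
from workcell import manip
import cv2
s=manip.read_state();print(s['t'],s['tcp_pos'],s['orientation'],s['width'])
for n in('top','scene'):
    cv2.imwrite(f'pics/{n}0.png',manip.grab_frame(n)[:,:,::-1])
    print(n,manip.get_calibration(n))
print(manip.get_calibration('wrist'))
E
```

```text
pics
0.0 [0.15194288 0.55401357 0.23041116] [-2.38497361e-04  1.33498497e-01  9.91048581e-01 -8.97272487e-04] 0.08556603249777463
top {'fovy': 46.92803004770019, 'cx': 311.3835633971416, 'cy': 201.34198217273047, 'R': array([[ 0.02019855, -0.99969321, -0.01433513],
       [-0.99106641, -0.01812955, -0.13213135],
       [ 0.13183092,  0.01687592, -0.99112855]]), 't': array([-0.13200995,  0.59454195,  1.21466694])}
scene {'fovy': 55.96471449079856, 'cx': 315.07701041125847, 'cy': 201.69220249405316, 'R': array([[ 0.7564012 ,  0.65407284, -0.00677856],
       [ 0.49105691, -0.57466674, -0.65469172],
       [-0.43211148,  0.49188094, -0.7558656 ]]), 't': array([-0.36896394, -0.33908715,  1.3645789 ])}
{'fovy': 60.922216082094366, 'cx': 318.01592671957144, 'cy': 195.1654509012942, 'T_tool_cam': array([[-4.14054416e-04, -9.64098818e-01, -2.65543399e-01,
         6.59404862e-02],
       [ 9.99999689e-01, -5.77619533e-04,  5.37870730e-04,
         2.51234933e-04],
       [-6.71943590e-04, -2.65543094e-01,  9.64098757e-01,
        -1.42986605e-01],
       [ 0.00000000e+00,  0.00000000e+00,  0.00000000e+00,
         1.00000000e+00]])}
```

View pics/top0.png

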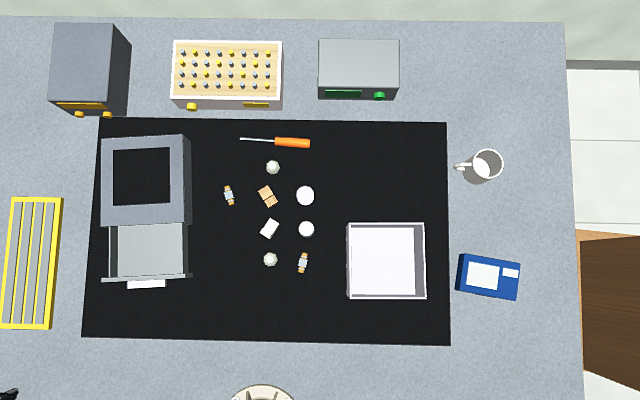

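View pics/scene0.png

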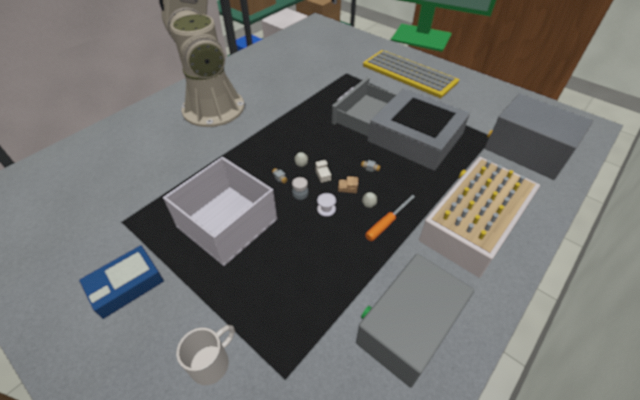

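Two adapters at (229,195) and (303,262); paper balls at (273,167) and (270,259); chip at (268,196); foam at (270,228); keep-outs at (305,196) and (306,229). The drawer is on the left and the bin on the right at (387,260).

```bash
cat > h.py <<'E'
from workcell import manip
import numpy as np, cv2
from scipy.spatial.transform import Rotation as Rot
def cam(name):
    c=manip.get_calibration(name)
    if name=='wrist':
        s=manip.read_state(); T=np.eye(4)
        T[:3,:3]=Rot.from_quat(np.roll(s['orientation'],-1)).as_matrix(); T[:3,3]=s['tcp_pos']
        E=np.linalg.inv(T@c['T_tool_cam']); R,t=E[:3,:3],E[:3,3]
    else: R,t=c['R'],c['t']
    f=200/np.tan(np.radians(c['fovy']/2))
    return np.array([[f,0,c['cx']],[0,f,c['cy']],[0,0,1]]),R,t
def world(C,uv,z):
    K,R,t=C; d=R.T@np.linalg.solve(K,[*uv,1]); o=-R.T@t
    return (o+d*(z-o[2])/d[2]).round(4)
def proj(C,X):
    K,R,t=C; p=K@(R@np.array(X)+t); return (p[:2]/p[2]).round(1)
def tool(p):  # world point -> tool frame shift in mm
    s=manip.read_state(); R=Rot.from_quat(np.roll(s['orientation'],-1)).as_matrix()
    return (R.T@(np.array(p)-s['tcp_pos'])*1000).round(0)
def yaw():  # angle of tool y in world
    s=manip.read_state(); R=Rot.from_quat(np.roll(s['orientation'],-1)).as_matrix()
    return np.degrees(np.arctan2(R[1,1],R[0,1])).round(1)
E
python3 - <<'E'
from h import *
C=cam('top')
for n,uv,z in [('padF',(273,167),.02),('adL',(229,195),.011),('chip',(268,196),.025),('rj1',(305,196),.045),('rj2',(306,229),.045),('foam',(270,228),.025),('padN',(270,259),.02),('adR',(303,262),.011),('bin rim TL',(347,223),.12),('TR',(425,223),.12),('BL',(347,298),.12),('BR',(427,299),.12),('pull',(146,288),.052),('frontL',(102,280),.079),('frontR',(191,276),.079),('shellfront L',(103,225),.085),('R',(190,224),.085)]: print(n,world(C,uv,z))
print(yaw(),tool([.45,.05,.3]))
im=cv2.imread('pics/top0.png')[150:280,210:330]
cv2.imwrite('pics/crop0.png',cv2.resize(im,None,fx=4.6,fy=4.6,interpolation=cv2.INTER_CUBIC))
E
```

```text
padF [ 0.6942 -0.0111  0.02  ]
adL [0.6143 0.1103 0.011 ]
chip [ 6.114e-01 -4.000e-04  2.500e-02]
rj1 [ 0.6104 -0.1031  0.045 ]
rj2 [ 0.521  -0.1077  0.045 ]
foam [ 0.5232 -0.0087  0.025 ]
padN [ 0.4393 -0.0109  0.02  ]
adR [ 0.433  -0.1005  0.011 ]
bin rim TL [ 0.5327 -0.2129  0.12  ]
TR [ 0.5364 -0.4089  0.12  ]
BL [ 0.347  -0.2147  0.12  ]
BR [ 0.3488 -0.4116  0.12  ]
pull [0.3566 0.3108 0.052 ]
frontL [0.3762 0.4167 0.079 ]
frontR [0.3912 0.186  0.079 ]
shellfront L [0.5184 0.4227 0.085 ]
R [0.5253 0.1944 0.085 ]
74.7 [-421. -407.  -69.]
```

View pics/crop0.png

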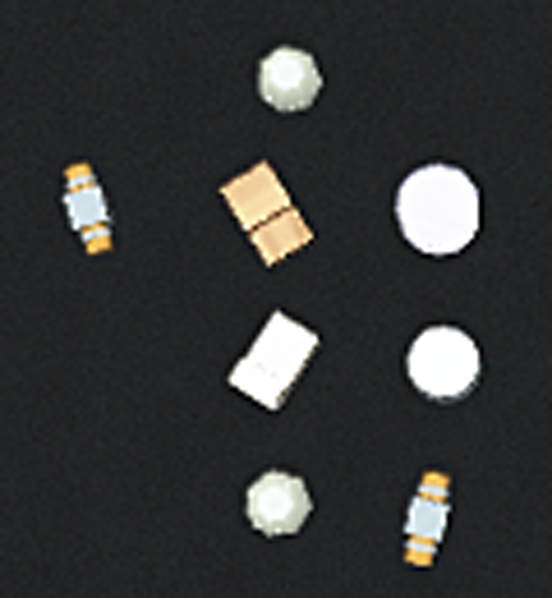

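Crop confirms: adapters' long axes are at about +15° (left) and −10° (right), chip about +31°, foam about −31° from world x. Now moving over the left adapter.

```bash
cat >> h.py <<'E'
def go(p,y=None):
    tw=None if y is None else round(float(np.radians((yaw()-y+90)%180-90)),2)
    print('shift',tool(p),'twist',tw)
def blobs(z=.015,save=None):
    C=cam('wrist'); im=manip.grab_frame('wrist')
    if save: cv2.imwrite(save,im[:,:,::-1])
    m=(im.max(2)>75).astype(np.uint8); n,l,st,_=cv2.connectedComponentsWithStats(m)
    for i in range(1,n):
        if st[i,4]<250: continue
        yx=np.argwhere(l==i)[:,::-1]; sub=yx[::max(1,len(yx)//300)]
        P=np.array([world(C,u,z)[:2] for u in sub],np.float32)
        (c,wh,a)=cv2.minAreaRect(P)
        if wh[0]<wh[1]: a+=90
        print('px',yx.mean(0).round(),'mean rgb',im[l==i].mean(0).round(),'c',np.round(c,3),'size',np.round(sorted(wh),3),'axis',round((a+90)%180-90))
E
python3 -c "
from h import *
go([.614,.11,.14],105)"
```

```text
shift [-563. -306.   91.] twist -0.53
```

arm_command:
  gripper: [0,0,0,0,0,0,0,0,0,0,0,0]
  delta_pos:
    - [-563,-306,91]
    - [-563,-306,91]
    - [-563,-306,91]
    - [-563,-306,91]
    - [-563,-306,91]
    - [-563,-306,91]
    - [-563,-306,91]
    - [-563,-306,91]
    - [-563,-306,91]
    - [-563,-306,91]
    - [-563,-306,91]
    - [-563,-306,91]
  twist: [-0.53,-0.53,-0.53,-0.53,-0.53,-0.53,-0.53,-0.53,-0.53,-0.53,-0.53,-0.53]
  squeeze: 40

```text
t: 1.6
tcp_pos: [0.6154, 0.1079, 0.1387]
orientation: [-0.001, -0.129, 0.992, -0.0]
force: [-0.9, 0.8, 0.4]
width: 0.0855
grasp_force: 0.0
```

```bash
python3 -c "
from h import *
s=manip.read_state();print(s['tcp_pos'],yaw(),s['q'].round(2) if hasattr(s['q'],'round') else s['q'])
blobs(save='pics/w1.png')
go([.614,.11,.004],105)"
```

```text
[0.61536333 0.10792507 0.13866095] 104.8 [ 0.05  0.45  0.02  1.14 -0.   -0.21]
px [57. 10.] mean rgb [143. 146. 147.] c [ 0.541 -0.108] size [0.016 0.067] axis -75
px [196.  32.] mean rgb [237. 235. 232.] c [ 0.526 -0.007] size [0.039 0.05 ] axis -29
px [548. 147.] mean rgb [163. 167. 169.] c [0.553 0.265] size [0.167 0.232] axis 29
px [ 45. 122.] mean rgb [236. 235. 236.] c [ 0.622 -0.107] size [0.053 0.076] axis -78
px [188. 153.] mean rgb [227. 204. 159.] c [0.616 0.   ] size [0.046 0.054] axis 33
px [322. 187.] mean rgb [219. 210. 183.] c [0.616 0.111] size [0.023 0.057] axis 18
px [157. 245.] mean rgb [216. 216. 204.] c [ 0.701 -0.011] size [0.039 0.048] axis -31
px [179. 278.] mean rgb [137. 137. 137.] c [0.726 0.01 ] size [0.026 0.074] axis -10
px [ 71. 295.] mean rgb [230. 153.  72.] c [ 0.768 -0.075] size [0.034 0.087] axis 89
px [418. 331.] mean rgb [92. 93. 93.] c [0.722 0.234] size [0.026 0.073] axis 4
px [226. 339.] mean rgb [191. 196. 196.] c [0.777 0.062] size [0.009 0.053] axis 86
px [543. 365.] mean rgb [79. 81. 85.] c [0.728 0.364] size [0.047 0.091] axis 90
px [ 97. 370.] mean rgb [ 97.  99. 102.] c [ 0.838 -0.054] size [0.075 0.077] axis -85
shift [ -0.   1. 135.] twist -0.0
```

View pics/w1.png

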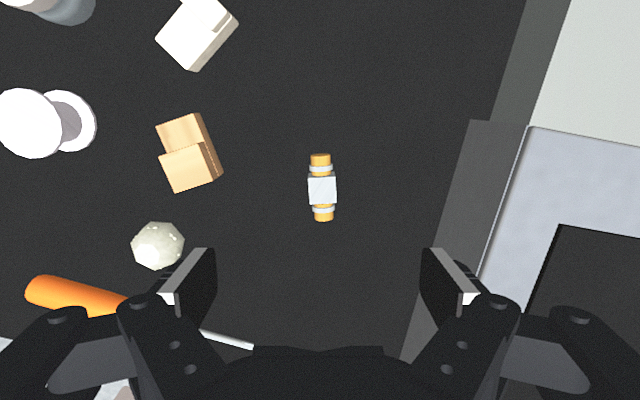

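The adapter is centred below the gripper at pixel (322,187), between the pads; it can be grasped now.

arm_command:
  gripper: [0.3,0.3,0.3,0.3,1,1,1,1,1,1,1,1]
  delta_pos:
    - [-1,3,60]
    - [-1,3,110]
    - [-1,3,134]
    - [-1,3,134]
    - [-1,3,134]
    - [-1,3,134]
    - [-1,3,134]
    - [-1,3,134]
    - [-1,3,134]
    - [-1,3,80]
    - [-1,3,20]
    - [-1,3,-40]
  twist: [-0.03,-0.03,-0.03,-0.03,-0.03,-0.03,-0.03,-0.03,-0.03,-0.03,-0.03,-0.03]
  squeeze: 50

```text
t: 3.15
tcp_pos: [0.6141, 0.1135, 0.1826]
orientation: [0.0, -0.146, 0.989, 0.0]
force: [1.6, -0.1, -0.7]
width: 0.0207
grasp_force: 49.2
```

```bash
python3 -c "
from h import *
s=manip.read_state();print(s['tcp_pos'],yaw(),s['width'],s['grasp_force'])
go([.453,.33,.17],92);go([.453,.33,.045],92)"
```

```text
[0.6141135  0.11354569 0.18256571] 106.7 0.020726588588288988 49.18107032775879
shift [ 92. 254.  13.] twist 0.26
shift [ 92. 254. 138.] twist 0.26
```

arm_command:
  gripper: [1,1,1,1,1,1,1,1,1,0.5,0.5,0.5]
  delta_pos:
    - [92,254,13]
    - [92,254,13]
    - [92,254,13]
    - [92,254,13]
    - [92,254,13]
    - [92,254,70]
    - [92,254,125]
    - [92,254,152]
    - [92,254,152]
    - [92,254,152]
    - [92,254,152]
    - [92,254,100]
  twist: [0.26,0.26,0.26,0.26,0.26,0.26,0.26,0.26,0.26,0.26,0.26,0.26]

```text
t: 4.65
tcp_pos: [0.4511, 0.3291, 0.0788]
orientation: [-0.003, -0.016, 1.0, -0.001]
force: [0.3, 0.5, 0.7]
width: 0.0428
grasp_force: 0.0
```

```bash
python3 -c "
from h import *
s=manip.read_state();print(s['tcp_pos'],yaw(),s['width'],s['grasp_force'])
go([.433,-.10,.18],80);go([.433,-.10,.13],80)"
```

```text
[0.45106369 0.32909779 0.07882599] 91.8 0.042808509856717254 0.0
shift [  32. -429. -100.] twist 0.21
shift [  32. -428.  -50.] twist 0.21
```

arm_command:
  gripper: [0.3,0.3,0.3,0.3,0.3,0.3,0.3,0.3,0.3,0.3,0.3,0.3]
  delta_pos:
    - [0,0,-50]
    - [0,0,-100]
    - [32,-428,-100]
    - [32,-428,-100]
    - [32,-428,-100]
    - [32,-428,-100]
    - [32,-428,-100]
    - [32,-428,-100]
    - [32,-428,-60]
    - [32,-428,-60]
    - [32,-428,-60]
    - [32,-428,-60]
  twist: [0,0,0.21,0.21,0.21,0.21,0.21,0.21,0.21,0.21,0.21,0.21]

```text
t: 6.15
tcp_pos: [0.4356, -0.0977, 0.1415]
orientation: [0.001, 0.088, 0.996, -0.0]
force: [0.3, 0.4, -0.2]
width: 0.0602
grasp_force: 0.0
```

```bash
cat > st.py <<'E'
from h import *
s=manip.read_state();print('t',s['t'],s['tcp_pos'].round(4),yaw(),s['width'],s['grasp_force'])
E
python3 -c "
from st import *
blobs(.012)
go([.433,-.10,.004],80)"
```

```text
t 6.15 [ 0.4356 -0.0977  0.1415] 79.9 0.06018829001642981 0.0
px [ 83. 217.] mean rgb [168. 164. 169.] c [ 0.466 -0.297] size [0.169 0.281] axis -24
px [316. 183.] mean rgb [173. 165. 145.] c [ 0.435 -0.099] size [0.023 0.058] axis -11
px [427. 174.] mean rgb [181. 182. 168.] c [ 0.444 -0.008] size [0.038 0.044] axis 45
px [449. 256.] mean rgb [195. 191. 183.] c [0.52  0.002] size [0.035 0.057] axis 35
px [224. 264.] mean rgb [112. 112. 111.] c [ 0.492 -0.192] size [0.016 0.055] axis -33
px [412. 264.] mean rgb [112. 113. 112.] c [ 0.521 -0.028] size [0.016 0.055] axis 12
px [325. 293.] mean rgb [182. 181. 179.] c [ 0.537 -0.108] size [0.046 0.073] axis -11
px [343. 343.] mean rgb [201. 198. 205.] c [ 0.591 -0.1  ] size [0.012 0.037] axis 89
px [160. 381.] mean rgb [128. 123. 127.] c [ 0.604 -0.284] size [0.025 0.068] axis -45
px [467. 373.] mean rgb [214. 173. 130.] c [0.644 0.011] size [0.027 0.036] axis 33
shift [  2.  -3. 137.] twist -0.0
```

arm_command:
  gripper: [0.3,0.3,0.3,0.3,1,1,1,1,1,1,1,1]
  delta_pos:
    - [0,-2,60]
    - [0,-2,110]
    - [0,-2,137]
    - [0,-2,137]
    - [0,-2,137]
    - [0,-2,137]
    - [0,-2,137]
    - [0,-2,137]
    - [0,-2,137]
    - [0,-2,80]
    - [0,-2,20]
    - [0,-2,-40]
  twist: [0,0,0,0,0,0,0,0,0,0,0,0]

```text
t: 7.7
tcp_pos: [0.4345, -0.1004, 0.1832]
orientation: [0.001, 0.089, 0.996, -0.0]
force: [1.3, -0.4, -0.9]
width: 0.021
grasp_force: 49.4
```

```bash
python3 -c "
from st import *
go([.453,.265,.17],92);go([.453,.265,.03],92)"
```

```text
t 7.7 [ 0.4345 -0.1004  0.1832] 79.8 0.02100457826393351 49.39489781856537
shift [ 46. 363.  13.] twist -0.21
shift [ 47. 363. 153.] twist -0.21
```

arm_command:
  gripper: [1,1,1,1,1,1,1,1,1,1,1,1]
  delta_pos:
    - [46,363,13]
    - [46,363,13]
    - [46,363,13]
    - [46,363,13]
    - [46,363,13]
    - [46,363,13]
    - [46,363,13]
    - [46,363,70]
    - [46,363,125]
    - [46,363,152]
    - [46,363,152]
    - [46,363,152]
  twist: [-0.21,-0.21,-0.21,-0.21,-0.21,-0.21,-0.21,-0.21,-0.21,-0.21,-0.21,-0.21]

```text
t: 9.2
tcp_pos: [0.4547, 0.2648, 0.0299]
orientation: [0.001, -0.016, 1.0, 0.0]
force: [0.3, 0.1, -0.5]
width: 0.0208
grasp_force: 49.5
```

arm_command:
  gripper: [0.5,0.5,0.5,0.5,0.5]
  delta_pos:
    - [0,0,0]
    - [0,0,0]
    - [0,0,-60]
    - [0,0,-120]
    - [0,0,-140]
  twist: [0,0,0,0,0]

```text
t: 9.82
tcp_pos: [0.4557, 0.266, 0.1734]
orientation: [0.004, -0.016, 1.0, 0.001]
force: [0.1, -0.1, -0.6]
width: 0.0429
grasp_force: 0.0
```

```bash
python3 -c "
from st import *
cv2.imwrite('pics/w2.png',manip.grab_frame('wrist')[:,:,::-1])
go([.440,-.011,.17],90)"
```

```text
t 9.825 [0.4557 0.266  0.1734] 91.9 0.04293182716642296 0.0
shift [  25. -277.    3.] twist 0.03
```

View pics/w2.png

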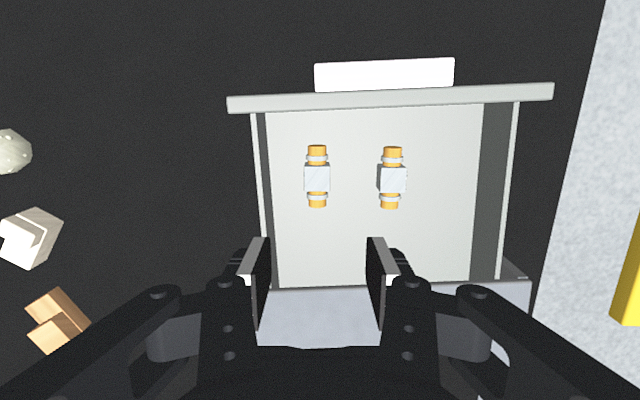

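Both adapters lie flat on the drawer floor at (316,178) and (392,178); the pull's front edge is near row 62, columns 315–455. I'll close the drawer now.

```bash
python3 -c "
from st import *
C=cam('wrist'); print(world(C,(315,64),.059),world(C,(452,58),.059),world(C,(230,97),.079),world(C,(553,84),.079),world(C,(250,290),.085),world(C,(530,281),.085))
go([.315,.308,.17],92)
go([.315,.308,.045],92)"
```

```text
t 9.875 [0.4561 0.2662 0.1745] 91.9 0.042702080898823366 0.0
[0.3657 0.2615 0.059 ] [0.3585 0.3584 0.059 ] [0.3901 0.2053 0.079 ] [0.3748 0.4207 0.079 ] [0.5325 0.2166 0.085 ] [0.5183 0.4309 0.085 ]
shift [140.  46.   3.] twist -0.0
shift [141.  46. 128.] twist -0.0
```

arm_command:
  gripper: [1,1,1,1,1,1,1,1,1,1,1,1]
  delta_pos:
    - [141,46,3]
    - [141,46,3]
    - [141,46,3]
    - [141,46,60]
    - [141,46,115]
    - [141,46,128]
    - [141,46,128]
    - [120,47,128]
    - [100,48,128]
    - [80,49,128]
    - [60,50,128]
    - [40,51,128]
  twist: [-0.03,-0.03,-0.03,-0.03,-0.03,-0.03,-0.03,-0.03,-0.03,-0.03,-0.03,-0.03]

```text
t: 11.38
tcp_pos: [0.4132, 0.315, 0.0417]
orientation: [0.0, -0.031, 1.0, 0.001]
force: [-2.7, 0.2, 1.7]
width: -0.0001
grasp_force: 1.4
```

arm_command:
  gripper: [1,1,1,1,1]
  delta_pos:
    - [-12,0,0]
    - [-24,0,0]
    - [-36,0,0]
    - [-48,0,0]
    - [-48,0,0]
  twist: [0,0,0,0,0]

```text
t: 12.0
tcp_pos: [0.4614, 0.3178, 0.0404]
orientation: [0.001, -0.031, 1.0, 0.0]
force: [0.6, -0.9, -0.6]
width: 0.0
grasp_force: 0.0
```

```bash
python3 -c "
from st import *
C=cam('top');im=manip.grab_frame('top')
cv2.imwrite('pics/t2.png',cv2.resize(im[120:310,80:230,::-1],None,fx=3,fy=3))"
```

```text
t 12.0 [0.4614 0.3178 0.0404] 93.5 3.879985591840655e-05 0.0
```

View pics/t2.png

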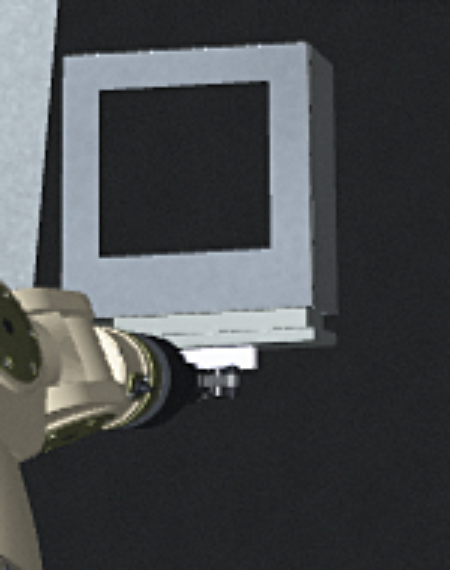

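The drawer is nearly shut, with a gap of roughly 15–20 mm left between the panel and the shell. I'll push on gently.

arm_command:
  gripper: [1,1,1,1,1]
  delta_pos:
    - [-3,0,0]
    - [-6,0,0]
    - [-9,0,0]
    - [-12,0,0]
    - [-12,0,0]
  twist: [0,0,0,0,0]

```text
t: 12.68
tcp_pos: [0.4703, 0.3183, 0.0401]
orientation: [-0.001, -0.031, 1.0, -0.0]
force: [-4.6, -0.6, 2.2]
width: 0.0001
grasp_force: 2.5
```

arm_command:
  gripper: [1,1,1]
  delta_pos:
    - [-3,0,0]
    - [-5,0,0]
    - [-5,0,0]
  twist: [0,0,0]

```text
t: 13.05
tcp_pos: [0.4733, 0.3185, 0.0399]
orientation: [-0.003, -0.032, 0.999, -0.0]
force: [-8.2, 1.0, 5.5]
width: -0.0003
grasp_force: 4.5
```

arm_command:
  gripper: [1,1,1]
  delta_pos:
    - [-2,0,0]
    - [-4,0,0]
    - [-4,0,0]
  twist: [0,0,0]

```text
t: 13.42
tcp_pos: [0.4806, 0.319, 0.0402]
orientation: [-0.0, -0.031, 1.0, -0.0]
force: [-1.1, 0.2, -0.6]
width: -0.0001
grasp_force: 0.4
```

arm_command:
  gripper: [1,1,1,1]
  delta_pos:
    - [-2,0,0]
    - [-4,0,0]
    - [-6,0,0]
    - [-6,0,0]
  twist: [0,0,0,0]

```text
t: 13.92
tcp_pos: [0.4807, 0.3189, 0.0398]
orientation: [-0.005, -0.032, 0.999, -0.0]
force: [-18.3, 0.1, 11.4]
width: 0.0002
grasp_force: 8.6
```

Against the stop, so it's home. Back off, rise, and go over the near paper ball.

arm_command:
  gripper: [1,1,1,0,0,0,0,0,0,0,0,0]
  delta_pos:
    - [30,0,0]
    - [60,0,0]
    - [60,0,-60]
    - [60,0,-120]
    - [60,-100,-120]
    - [20,-330,-115]
    - [20,-330,-115]
    - [20,-330,-115]
    - [20,-330,-115]
    - [20,-330,-115]
    - [20,-330,-115]
    - [20,-330,-115]
  twist: [0,0,0,0,0,0.06,0.06,0.06,0.06,0.06,0.06,0.06]

```text
t: 15.42
tcp_pos: [0.4874, -0.011, 0.1554]
orientation: [0.0, -0.001, 1.0, 0.0]
force: [-0.6, -0.4, -0.1]
width: 0.0853
grasp_force: 0.0
```

```bash
python3 -c "
from st import *
im=manip.grab_frame('top')
cv2.imwrite('pics/t3.png',cv2.resize(im[110:310,80:440,::-1],None,fx=2.2,fy=2.2))
blobs(.015)
go([.441,-.01,.006],90)"
```

```text
t 15.425 [ 0.4874 -0.011   0.1554] 90.1 0.08533018552299954 0.0
px [320. 161.] mean rgb [110. 110. 111.] c [ 0.509 -0.012] size [0.31  0.587] axis 89
px [105. 370.] mean rgb [106. 109. 114.] c [ 0.669 -0.231] size [0.1   0.108] axis -90
px [531. 370.] mean rgb [106. 109. 114.] c [0.667 0.212] size [0.101 0.109] axis -90
shift [ 46.   0. 149.] twist 0.0
```

View pics/t3.png

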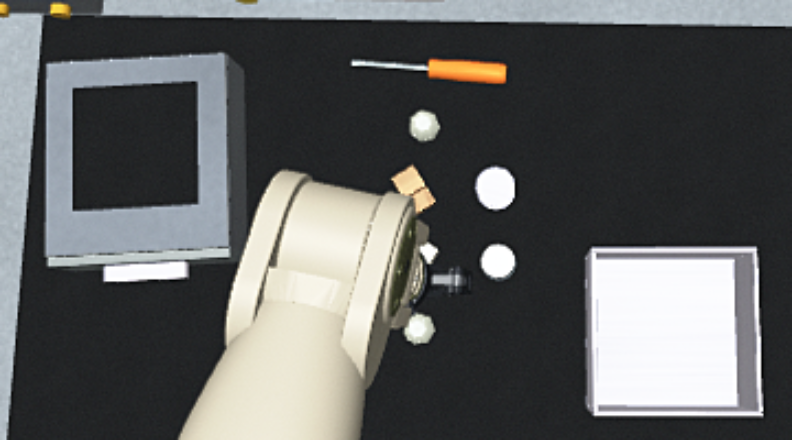

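The drawer is shut flush and the remaining items are undisturbed. Next: the near paper ball.

arm_command:
  gripper: [0,0,0,0,0,1,1,1,1,1,1,1]
  delta_pos:
    - [46,0,20]
    - [46,0,75]
    - [46,0,130]
    - [46,0,148]
    - [46,0,148]
    - [46,0,148]
    - [46,0,148]
    - [46,0,148]
    - [46,0,148]
    - [46,0,148]
    - [46,0,90]
    - [46,0,30]
  twist: [0,0,0,0,0,0,0,0,0,0,0,0]
  squeeze: 30

```text
t: 17.02
tcp_pos: [0.4406, -0.0113, 0.1267]
orientation: [-0.0, -0.001, 1.0, 0.0]
force: [1.5, 0.8, -0.4]
width: 0.0379
grasp_force: 30.9
```

```bash
sed -i 's/m=(im.max(2)>75).astype(np.uint8)/m=(im.max(2)>150).astype(np.uint8)/' h.py; python3 -c "
from st import *
go([.44,-.312,.2],90)"
```

```text
t 17.025 [ 0.4406 -0.0113  0.1267] 90.1 0.03794934063983658 30.89094366223435
shift [   1. -301.  -73.] twist 0.0
```

arm_command:
  gripper: [1,1,1,1,1,1,1,1,1,0.2,0.2,0.2]
  delta_pos:
    - [0,0,-60]
    - [0,-60,-75]
    - [0,-330,-75]
    - [0,-330,-75]
    - [0,-330,-75]
    - [0,-330,-75]
    - [0,-330,-75]
    - [0,-330,-20]
    - [0,-330,20]
    - [0,-330,20]
    - [0,-330,20]
    - [0,-330,0]
  twist: [0,0,0,0,0,0,0,0,0,0,0,0]

```text
t: 18.52
tcp_pos: [0.4424, -0.3412, 0.1268]
orientation: [0.0, -0.001, 1.0, -0.0]
force: [-0.7, 0.2, 1.0]
width: 0.068
grasp_force: 0.0
```

```bash
python3 -c "
from st import *
go([.525,-.005,.15],59)"
```

```text
t 18.525 [ 0.4424 -0.3412  0.1268] 90.2 0.06803733998923928 0.0
shift [-84. 336. -23.] twist 0.54
```

arm_command:
  gripper: [0.2,0.1,0.1,0.1,0.1,0.1,0.1,0.1,0.1,0.1,0.1]
  delta_pos:
    - [0,0,-60]
    - [-84,336,-75]
    - [-84,336,-75]
    - [-84,336,-75]
    - [-84,336,-75]
    - [-84,336,-75]
    - [-84,336,-75]
    - [-84,336,-23]
    - [-84,336,-23]
    - [-84,336,-23]
    - [-84,336,-23]
  twist: [0,0.54,0.54,0.54,0.54,0.54,0.54,0.54,0.54,0.54,0.54]

```text
t: 19.9
tcp_pos: [0.5268, -0.0061, 0.1508]
orientation: [0.002, 0.266, 0.964, 0.0]
force: [-0.2, -0.3, -0.6]
width: 0.0768
grasp_force: 0.0
```

```bash
python3 -c "
from st import *
blobs(.02,'pics/w4.png')
go([.525,-.007,.006],59)"
```

```text
t 19.9 [ 0.5268 -0.0061  0.1508] 59.1 0.0767952077870246 0.0
px [ 44. 259.] mean rgb [239. 235. 238.] c [ 0.485 -0.241] size [0.116 0.223] axis -45
px [316. 180.] mean rgb [252. 252. 251.] c [ 0.525 -0.005] size [0.031 0.053] axis -31
px [209. 245.] mean rgb [221. 223. 223.] c [ 0.528 -0.123] size [0.043 0.089] axis -77
px [376. 261.] mean rgb [246. 234. 214.] c [0.615 0.001] size [0.042 0.064] axis 32
px [441. 271.] mean rgb [208. 209. 208.] c [0.65  0.048] size [0.018 0.063] axis -2
px [279. 317.] mean rgb [252. 251. 252.] c [ 0.616 -0.102] size [0.052 0.067] axis -35
px [404. 333.] mean rgb [247. 247. 242.] c [ 0.692 -0.012] size [0.033 0.046] axis -55
shift [  1.  -2. 144.] twist 0.0
```

View pics/w4.png

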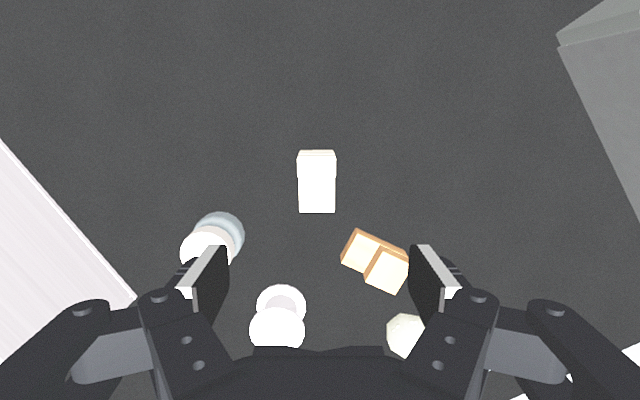

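Foam at (316,180) is centred and aligned with the pads; the chip and jar are clear of the finger paths.

arm_command:
  gripper: [0.3,0.3,0.3,0.3,1,1,1,1,1,1,1,1]
  delta_pos:
    - [1,0,50]
    - [1,0,110]
    - [1,0,144]
    - [1,0,144]
    - [1,0,144]
    - [1,0,144]
    - [1,0,144]
    - [1,0,144]
    - [1,0,144]
    - [1,0,85]
    - [1,0,25]
    - [1,0,-40]
  twist: [0,0,0,0,0,0,0,0,0,0,0,0]

```text
t: 21.45
tcp_pos: [0.5242, -0.0046, 0.1886]
orientation: [0.001, 0.266, 0.964, 0.0]
force: [1.6, 0.7, -0.2]
width: 0.0293
grasp_force: 30.3
```

```bash
python3 -c "
from st import *
go([.46,-.28,.2],90)"
```

```text
t 21.45 [ 0.5242 -0.0046  0.1886] 59.2 0.029341092637579946 30.30847616493702
shift [ -86. -269.  -11.] twist -0.54
```

arm_command:
  gripper: [1,1,1,1,1,1,1,1,1,0.3,0.3,0.3]
  delta_pos:
    - [-86,-280,-11]
    - [-86,-280,-11]
    - [-86,-280,-11]
    - [-86,-280,-11]
    - [-86,-280,-11]
    - [-86,-280,-11]
    - [-86,-280,45]
    - [-86,-280,85]
    - [-86,-280,85]
    - [-86,-280,85]
    - [-86,-280,85]
    - [-86,-280,60]
  twist: [-0.54,-0.54,-0.54,-0.54,-0.54,-0.54,-0.54,-0.54,-0.54,-0.54,-0.54,-0.54]

```text
t: 22.95
tcp_pos: [0.4546, -0.2887, 0.1262]
orientation: [-0.0, -0.001, 1.0, 0.0]
force: [-0.5, 0.2, -0.4]
width: 0.0599
grasp_force: 0.0
```

```bash
python3 -c "
from st import *
go([.613,.0,.2],122)
go([.613,.0,.15],122)"
```

```text
t 22.95 [ 0.4546 -0.2887  0.1262] 90.1 0.05990265604804842 0.0
shift [-159.  288.  -74.] twist -0.56
shift [-159.  288.  -24.] twist -0.56
```

arm_command:
  gripper: [0.3,0.2,0.2,0.2,0.2,0.2,0.2,0.2,0.2,0.2,0.2]
  delta_pos:
    - [0,0,-60]
    - [-159,288,-74]
    - [-159,288,-74]
    - [-159,288,-74]
    - [-159,288,-74]
    - [-159,288,-74]
    - [-159,288,-74]
    - [-159,288,-24]
    - [-159,288,-24]
    - [-159,288,-24]
    - [-159,288,-24]
  twist: [0,-0.56,-0.56,-0.56,-0.56,-0.56,-0.56,-0.56,-0.56,-0.56,-0.56]

```text
t: 24.32
tcp_pos: [0.6144, -0.0018, 0.1523]
orientation: [0.002, -0.277, 0.961, -0.001]
force: [1.0, 0.7, 0.0]
width: 0.0682
grasp_force: 0.0
```

```bash
python3 -c "
from st import *
blobs(.02)
go([.613,.0,.006],122)"
```

```text
t 24.325 [ 0.6144 -0.0018  0.1523] 122.1 0.06819143611565215 0.0
px [261.  16.] mean rgb [226. 227. 227.] c [ 0.534 -0.105] size [0.027 0.048] axis -58
px [206. 122.] mean rgb [253. 253. 254.] c [ 0.62  -0.104] size [0.051 0.059] axis -31
px [323. 186.] mean rgb [248. 237. 200.] c [0.615 0.002] size [0.034 0.058] axis 32
px [262. 256.] mean rgb [240. 240. 231.] c [ 0.697 -0.009] size [0.037 0.043] axis 4
px [213. 261.] mean rgb [153. 154. 153.] c [ 0.725 -0.044] size [0.01 0.05] axis -2
px [423. 262.] mean rgb [153. 154. 153.] c [0.626 0.115] size [0.01 0.05] axis 67
px [149. 271.] mean rgb [246. 190.  94.] c [ 0.765 -0.086] size [0.032 0.051] axis 85
px [ 33. 301.] mean rgb [231. 235. 238.] c [ 0.853 -0.165] size [0.058 0.081] axis 90
px [622. 326.] mean rgb [218. 223. 228.] c [0.571 0.316] size [0.049 0.073] axis 5
px [250. 332.] mean rgb [230. 233. 232.] c [0.772 0.021] size [0.007 0.055] axis 87
px [150. 385.] mean rgb [224. 223. 222.] c [ 0.878 -0.042] size [0.044 0.05 ] axis -58
shift [  1.   2. 146.] twist 0.0
```

arm_command:
  gripper: [0.25,0.25,0.25,0.25,1,1,1,1,1,1,1,1]
  delta_pos:
    - [-2,3,50]
    - [-2,3,110]
    - [-2,3,146]
    - [-2,3,146]
    - [-2,3,146]
    - [-2,3,146]
    - [-2,3,146]
    - [-2,3,146]
    - [-2,3,146]
    - [-2,3,85]
    - [-2,3,25]
    - [-2,3,-40]
  twist: [0,0,0,0,0,0,0,0,0,0,0,0]

```text
t: 25.88
tcp_pos: [0.6131, 0.0028, 0.1902]
orientation: [0.001, -0.277, 0.961, -0.0]
force: [1.4, -0.3, -0.5]
width: 0.0315
grasp_force: 30.1
```

```bash
python3 -c "
from st import *
go([.42,-.30,.2],90)"
```

```text
t 25.875 [0.6131 0.0028 0.1902] 122.2 0.03152348406105639 30.13925202190876
shift [ 325. -153.  -10.] twist 0.56
```

arm_command:
  gripper: [1,1,1,1,1,1,1,1,1,0.3,0.3,0.3]
  delta_pos:
    - [325,-153,-10]
    - [325,-153,-10]
    - [325,-153,-10]
    - [325,-153,-10]
    - [325,-153,-10]
    - [325,-153,-10]
    - [325,-153,-10]
    - [325,-153,45]
    - [325,-153,70]
    - [325,-153,70]
    - [325,-153,70]
    - [325,-153,50]
  twist: [0.56,0.56,0.56,0.56,0.56,0.56,0.56,0.56,0.56,0.56,0.56,0.56]

```text
t: 27.38
tcp_pos: [0.4202, -0.2995, 0.1382]
orientation: [0.0, -0.001, 1.0, 0.0]
force: [-0.3, -0.7, -0.5]
width: 0.0594
grasp_force: 0.0
```

```bash
python3 -c "
from st import *
go([.694,-.011,.15],90)"
```

```text
t 27.375 [ 0.4202 -0.2995  0.1382] 90.2 0.059355914655196955 0.0
shift [-275.  288.  -12.] twist 0.0
```

arm_command:
  gripper: [0.3,0.1,0.1,0.1,0.1,0.1,0.1,0.1,0.1,0.1,0.1,0.1]
  delta_pos:
    - [0,0,-60]
    - [-275,288,-60]
    - [-275,288,-60]
    - [-275,288,-60]
    - [-275,288,-60]
    - [-275,288,-60]
    - [-275,288,-60]
    - [-275,288,-60]
    - [-275,288,-12]
    - [-275,288,-12]
    - [-275,288,-12]
    - [-275,288,-12]
  twist: [0,0,0,0,0,0,0,0,0,0,0,0]

```text
t: 28.88
tcp_pos: [0.6955, -0.0119, 0.1523]
orientation: [0.002, -0.001, 1.0, -0.0]
force: [0.5, -0.7, -0.1]
width: 0.0769
grasp_force: 0.0
```

```bash
python3 -c "
from st import *
blobs(.02)
go([.694,-.011,.006],90)"
```

```text
t 28.875 [ 0.6955 -0.0119  0.1523] 90.1 0.07691586279975164 0.0
px [197.  83.] mean rgb [253. 253. 254.] c [ 0.618 -0.106] size [0.051 0.058] axis 67
px [322. 185.] mean rgb [245. 245. 237.] c [ 0.696 -0.008] size [0.038 0.039] axis 35
px [195. 271.] mean rgb [175. 175. 174.] c [ 0.775 -0.122] size [0.017 0.063] axis -29
px [441. 272.] mean rgb [175. 175. 174.] c [0.775 0.098] size [0.018 0.063] axis 28
px [289. 263.] mean rgb [247. 208. 125.] c [ 0.771 -0.012] size [0.028 0.161] axis 86
px [ 17. 334.] mean rgb [235. 238. 240.] c [ 0.841 -0.302] size [0.03  0.075] axis -50
px [318. 335.] mean rgb [232. 234. 235.] c [ 0.85  -0.012] size [0.045 0.197] axis 90
px [622. 336.] mean rgb [230. 234. 236.] c [0.842 0.28 ] size [0.029 0.078] axis 51
px [502. 387.] mean rgb [208. 196. 190.] c [0.902 0.177] size [0.035 0.046] axis -90
shift [  2.   1. 146.] twist 0.0
```

arm_command:
  gripper: [0.1,0.1,0.1,0.1,1,1,1,1,1,1,1,1]
  delta_pos:
    - [1,3,50]
    - [1,3,110]
    - [1,3,146]
    - [1,3,146]
    - [1,3,146]
    - [1,3,146]
    - [1,3,146]
    - [1,3,146]
    - [1,3,146]
    - [1,3,85]
    - [1,3,25]
    - [1,3,-40]
  twist: [0,0,0,0,0,0,0,0,0,0,0,0]

```text
t: 30.42
tcp_pos: [0.6932, -0.0083, 0.19]
orientation: [0.001, -0.001, 1.0, -0.0]
force: [0.7, -1.3, 0.2]
width: 0.0379
grasp_force: 30.6
```

```bash
python3 -c "
from st import *
go([.46,-.33,.2],90)"
```

```text
t 30.425 [ 0.6932 -0.0083  0.19  ] 90.1 0.03787498687054751 30.606450992636383
shift [ 234. -321.  -10.] twist 0.0
```

arm_command:
  gripper: [1,1,1,1,1,1,1,1,1,0.2,0.2,0.2]
  delta_pos:
    - [234,-321,-10]
    - [234,-321,-10]
    - [234,-321,-10]
    - [234,-321,-10]
    - [234,-321,-10]
    - [234,-321,-10]
    - [234,-321,-10]
    - [234,-321,45]
    - [234,-321,60]
    - [234,-321,60]
    - [234,-321,60]
    - [234,-321,40]
  twist: [0,0,0,0,0,0,0,0,0,0,0,0]

```text
t: 31.92
tcp_pos: [0.4602, -0.3294, 0.1475]
orientation: [-0.0, -0.002, 1.0, 0.0]
force: [0.1, -0.7, 0.4]
width: 0.0683
grasp_force: 0.0
```

arm_command:
  gripper: [0.2,0.2,0.2,0.2,0.2,0.2,0.2,0.2,0.2,0.2]
  delta_pos:
    - [0,0,-60]
    - [0,0,-100]
    - [0,300,-100]
    - [0,300,-100]
    - [0,300,-100]
    - [0,300,-100]
    - [0,300,-100]
    - [0,300,-100]
    - [0,300,-100]
    - [0,300,-100]
  twist: [0,0,0,0,0,0,0,0,0,0]

```text
t: 33.17
tcp_pos: [0.4597, -0.0309, 0.2474]
orientation: [0.001, -0.0, 1.0, -0.0]
force: [-0.3, 0.2, -0.9]
width: 0.0683
grasp_force: 0.0
```

```bash
python3 -c "
from st import *
a=manip.grab_frame('top');b=manip.grab_frame('scene')
x=cv2.resize(a[110:310,80:440],None,fx=1.5,fy=1.5);y=cv2.resize(b[60:280,120:480],(540,330))
cv2.imwrite('pics/end.png',np.vstack([x[:270],y])[:,:,::-1])"
```

```text
t 33.175 [ 0.4597 -0.0309  0.2474] 90.0 0.06834818097899645 0.0
```

View pics/end.png

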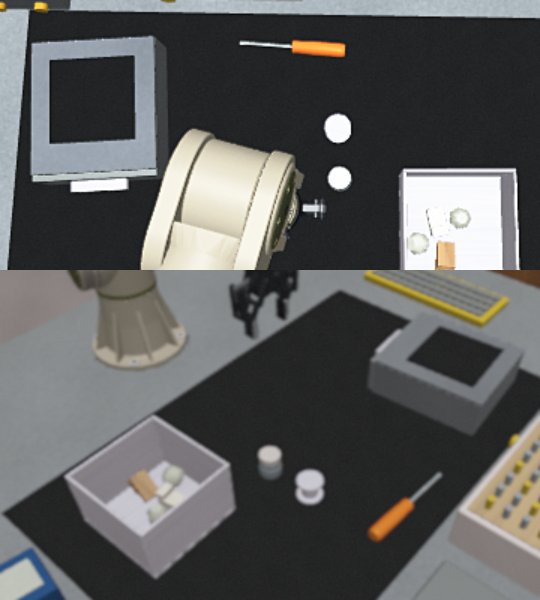

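All four scraps are in the bin (paper, foam, paper, chip around (440,235) in the upper half of the picture). The drawer is shut, the mat is clear and the items to leave have not moved.

```bash
python3 -c "
from workcell import manip
print(manip.close_job())"
```

```text
the job is handed in; nothing more can be done
None
```

Job handed in at about 33 s: both adapters are in the drawer, which is pushed home against its stop, all four scrap pieces are in the bin, and the reel, jar, screwdriver and battery were left where they were; no verdict came back.

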